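Start the toaster on frozen bread

TASK

Start the toaster for the frozen bread: with the fingertips push its black lever all the way down, then gently press the blue defrost button fully in and let it come back up. Leave the red and yellow buttons alone, do not push on the bread itself, and do not disturb the mug, the jar or the tumbler; nothing is to be picked up. Finish with the lever still down and the hand withdrawn.

Things in the scene. Friction and masses are not known exactly. Their poses are not given: they have to be found in the camera images.
- toaster: White toaster, fixed, 186 x 300 x 185 mm (x, y, z). Origin: centre of its underside on the counter; z up, y along its length. Black lever on its -y end face (y = -150 mm). Three buttons on the flat top at y = -105 mm, in a row along x (x = -50, 0, +50 mm; their order varies). Two bread slots at y = -35 to +125 mm.
- carriage (a joint): Travel of the lever, m: 0 is fully up, 0.035 fully down at its stop; starts at 0 to 0.006. It takes about 3 N to slide it down and it stays where it is left. The bread rides up and down with it.
- lever_top (a point): Centre of the flat upper face of the black lever tab, which is 44 mm wide along the end face and sticks out to 38 mm from it (this point is 24 mm out). Fully up this face is 165 mm above the counter, fully down 130 mm. Axes as the toaster's.
- bread: Two frozen bread slices carried by the lever, 125 mm long, 110 mm high, 14 mm thick, in the slots at x = -35 and +35 mm of the toaster, y = -18 to +108 mm. Lever up: they stand 30 mm above the toaster's top; lever down: 5 mm below it. Origin: on the lever's end face, at the height of the lever's upper face.
- defrost (a joint): Travel of the blue defrost button, m: 0 is up, 0.006 fully down. A spring returns it: 2 N starts it, 5 N holds it fully down (the one to press).
- defrost_top (a point): Centre of the upper face of the blue defrost button, a round cap 24 mm across in a 31 mm black bezel; when up this face is 11 mm above the toaster's flat top (196 mm above the counter). It is pressed straight down.
- cancel (a joint): Travel of the red cancel button, m: 0 is up, 0.006 fully down. A spring returns it: 2 N starts it, 5 N holds it fully down (not to be pressed).
- cancel_top (a point): Centre of the upper face of the red cancel button, a round cap 24 mm across in a 31 mm black bezel; when up this face is 11 mm above the toaster's flat top (196 mm above the counter). It is pressed straight down.
- reheat (a joint): Travel of the yellow reheat button, m: 0 is up, 0.006 fully down. A spring returns it: 2 N starts it, 5 N holds it fully down (not to be pressed).
- reheat_top (a point): Centre of the upper face of the yellow reheat button, a round cap 24 mm across in a 31 mm black bezel; when up this face is 11 mm above the toaster's flat top (196 mm above the counter). It is pressed straight down.
- mug: Blue ceramic mug, loose, 80 mm across, 90 mm high, handle to its +y side. Origin at the centre of its underside. A bystander.
- jar: Amber glass jar with a white cap, loose, 68 mm across, 100 mm high. Origin at the centre of its underside. A bystander.
- tumbler: Green glass tumbler, loose, 68 mm across, 100 mm high. Origin at the centre of its underside. A bystander.

How it is judged:
On the way, in this order (a step that is already met when the one before it is completed fails the run):
1. the lever is pushed all the way down (value of joint carriage above 0.031 m), for 0.2 s.
2. the blue defrost button is pressed in by the fingers (value of joint defrost above 0.004 m and contact force between the fingers and defrost above 0.5 N and value of joint carriage above 0.03 m), for 0.05 s.
At the end, for the whole second after the job is handed in: The lever is down (over 30 of its 35 mm), all three buttons are up again (within 1.5 mm), and the mug, jar and tumbler stand upright and at rest within 20 mm of where they were (value of joint carriage above 0.03 m and value of joint each of defrost, cancel, reheat below 0.0015 m and distance of each of mug, jar, tumbler from where it was at the start of the episode below 0.02 m and angle between each of mug, jar, tumbler's own z axis and vertical below 0.15 rad and linear speed of each of mug, jar, tumbler below 0.02 m/s); the robot touches nothing.
It fails at once if the red cancel or yellow reheat button is pressed (over 2 mm) (value of joint any of cancel, reheat above 0.002 m).
It fails at once if the defrost button is pressed (over 3 mm) before the lever is down (value of joint defrost above 0.003 m and value of joint carriage below 0.03 m).
It fails at once if the blue button is pressed harder than 25 N (contact force between the arm and defrost above 25 N).
It fails at once if the robot pushes on the bread (over 2 N) (contact force between the arm and bread above 2 N).
It fails at once if the mug, jar or tumbler is shifted or lifted by more than 20 mm, or tipped (distance of any of mug, jar, tumbler from where it was at the start of the episode above 0.02 m or angle between any of mug, jar, tumbler's own z axis and vertical above 0.25 rad).
It also fails if it takes over 38 s, if anything falls off the work surface, if the arm or the gripper's body presses on something with over 40 N, if the wrist force passes 120 N, or if a joint passes its speed limit or range.

ROBOT

A 7-joint arm with a two-finger parallel gripper is mounted at the origin on the work surface. World frame = base frame: x ahead of the robot, y to its left, z up, the work surface at z = 0. Lengths are in m, angles in rad, forces in N, time in s.
With the tool pointing down it reaches from about 0.35 to 0.9 m from the base axis. Payload 7.2 kg.
Tool frame: the origin (TCP) lies on the centre line of the jaws, within the pads' length; the fingertips stand 17 mm ahead of it and the grasp point (between the pads) lies 2 mm behind it; z points along the fingers, y is the line along which they close (so a half turn about z gives the same grasp; the last joint's range is limited). The gripper opens to 85 mm and grips with 20 to 120 N. Pads are 22 mm wide; open, the fingers measure 114 mm over their backs; the gripper's body (76 mm by 85 mm) begins 54 mm behind the grasp point. The pads swing forward as they close: fully open they stand 13 mm farther back than shut.
Start: joints at [1.22, 0.411, -0.013, 1.596, 0.006, 1.134, -0.082], TCP at [0.174, -0.6, 0.248] pointing down, gripper open.
Joint ranges: [-2.95, 2.95], [-0.29, 1.99], [-1.47, 1.44], [0.14, 2.54], [-1.03, 4.17], [0.13, 1.85], [-2.86, 2.86]. Speed limits (rad/s): [2.39, 2.39, 3.01, 3.01, 3.14, 3.14, 3.14].

INTERFACE

Orientations are given as a rotation vector (axis times angle).
In Python, from cell import manip gives the robot as it stands. The module is installed in compiled form; this text tells all that it offers.
- The arm moves only by the shell command python3 -m creep 'ROWS' [FORCE]. ROWS is JSON, a list that holds one entry, the list of rows, each a list of 5 numbers: the shift along the world's x, y, z in units of 30 mm (1.0 is 30 mm), then the turn about the world's z in units of 8 degrees (1.0 is 8 degrees), then the finger opening in mm, from 0 to 85.4. In form: [[[tx, ty, tz, turn, claw], ...]]. A call has 1 to 20 rows; each row is the pose to reach, as a shift and turn from the pose commanded when the call began; what a row does not reach only later rows make up. A row lasts 1/10 s, in which the tool goes at most 50 mm and 8.59 degrees, less where a joint would pass 70% of its speed; a pose out of reach is approached as far as the arm can. A call with a gripper value outside its range is refused whole. The fingers move at their own pace and stop on an object; FORCE is the grip in N (left out, the last holds). Time passes only in rows, so rows that repeat a pose let the fingers close. It gives the time, the measured TCP pose, the force, the opening and the grip force at its end, in the units of the state.
- manip.get_obs(): the state, without advancing time (a new reading comes with each control period).
- manip.camera(name): name is "scene" or "top" or "wrist"; returns a dict with "img" (480x640x3 uint8, red, green, blue), "fx", "fy", "cx", "cy" (pixels), "R" (3x3) and "t" (3): a world point X has camera coordinates R X + t. Camera axes: x right, y down, z forward; pixel columns grow to the right and rows downward; lengths in m; the calibration is good to about 2 mm. The wrist camera is an equidistant fisheye: a pixel r from the principal point sees the ray r / f radians off the axis. A picture is of the moment at which its call begins. There is no depth.
- manip.job_done(): hands the job in; it is judged then, once.
The state is a dict: "time_s": time; "joint_positions": joint angles; "joint_vel": joint speeds; "joint_torque": joint torques, N m; "tool_pos": TCP position; "eef_rot": TCP orientation; "ft_force": force on the tool from outside, world axes, zero at the start; "moment": the same for the moment, N m; "opening": finger opening in m; "grip_force": force on a finger pad.
Only numpy, scipy, OpenCV 4.12 (cv2) and the standard library are available. Lean on these libraries where they do the work, as an engineer would, in place of code of your own. Each camera call takes 0.05 s, during which the arm holds its last target. There are 200 camera calls.

## Working session

There is one attempt and no reset: what is moved stays moved. The work goes in short steps, Python scripts to look and compute and a shell command to move; the robot and the scene stay as the last step left them, time stands still between calls to the robot, and variables do not carry over. Pictures are saved under pics/ and viewed, at most 10 in all, crops included, and the job is handed in when it is done.

```bash
mkdir -p pics; python3 - <<'E'
from cell import manip
import cv2
for n in("scene","top"):
    c=manip.camera(n); cv2.imwrite(f"pics/{n}0.png",c["img"][:,:,::-1]); print(n,c["fx"],c["cx"],c["R"],c["t"])
o=manip.get_obs();print(o)
E
```

```text
scene 516.5608829951693 319.31728038925894 [[ 0.84884722  0.5284294   0.01485783]
 [ 0.34653917 -0.53500187 -0.77050866]
 [-0.39921047  0.65919296 -0.63725634]] [-0.46751925 -0.10075802  1.1554492 ]
top 491.1832618856047 318.82870175102056 [[ 0.02410614 -0.99919777 -0.03197988]
 [-0.99705157 -0.02169868 -0.07360253]
 [ 0.07284957  0.03365986 -0.99677478]] [-0.01935953  0.5697135   0.82293769]
{'time_s': 0.1, 'joint_positions': array([ 1.21977245,  0.41183471, -0.01271878,  1.59697653,  0.0055781 ,
        1.13429813, -0.08218891]), 'joint_vel': array([ 6.43292491e-04, -1.01426146e-03, -7.42347975e-04, -4.05789877e-04,
        7.68605839e-04, -3.07027905e-05,  5.13944964e-04]), 'joint_torque': array([ 2.70283439e-03, -6.01834774e+01,  6.84118252e-01, -3.00091481e+01,
        1.40307349e-02,  6.42719620e-03,  3.22146695e-05]), 'tool_pos': array([ 0.17427222, -0.59976298,  0.24752126]), 'eef_rot': array([-3.10878767e+00, -4.42624954e-01,  4.55135854e-04]), 'ft_force': array([-0.52284912, -0.17757818, -0.03020092]), 'moment': array([ 0.05424522, -0.02893423,  0.01122481]), 'grip_force': 0.0, 'opening': 0.08532814247348815}
```

View pics/scene0.png

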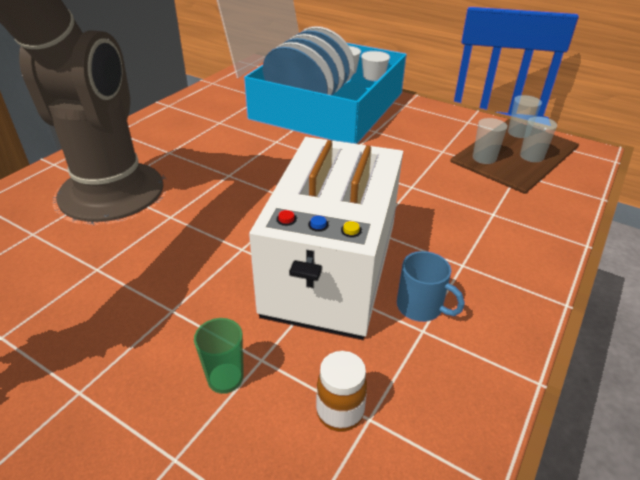

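View pics/top0.png

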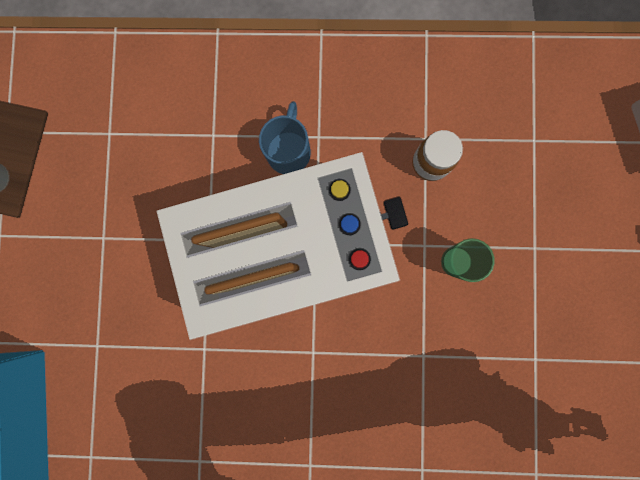

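The scene view shows red (286,217), blue (318,223) and yellow (351,229), with the lever at (306,270). The top view shows yellow (340,189), blue (349,224), red (360,259) and lever (396,213). In the top view the tumbler (468,260) and jar (438,155) stand on either side of the approach.

```bash
cat > h.py <<'E'
import cv2,numpy as np
from cell import manip
def ray(c,p):
    R=np.array(c["R"]);d=R.T@np.array([(p[0]-c["cx"])/c["fx"],(p[1]-c["cy"])/c["fy"],1]);return -R.T@np.array(c["t"]),d
def onz(c,p,z):
    o,d=ray(c,p);return o+d*(z-o[2])/d[2]
def blob(img,lo,hi,near,r=25):
    h=cv2.cvtColor(img,cv2.COLOR_RGB2HSV);m=cv2.inRange(h,np.array(lo),np.array(hi))
    k=np.zeros_like(m);cv2.circle(k,near,r,255,-1);m&=k
    n,l,s,ce=cv2.connectedComponentsWithStats(m);i=1+s[1:,4].argmax();return ce[i],s[i,4],m
def tri(c1,p1,c2,p2):
    a,d=ray(c1,p1);b,e=ray(c2,p2);s=np.linalg.lstsq(np.c_[d,-e],b-a,rcond=None)[0]
    return (a+d*s[0]+b+e*s[1])/2,np.linalg.norm(a+d*s[0]-b-e*s[1])
E
python3 - <<'E'
from h import *
np.set_printoptions(precision=4,suppress=True)
t=manip.camera("top");s=manip.camera("scene")
B={}
for n,lo,hi,pt,ps in(("red",(0,150,90),(6,255,255),(360,259),(286,217)),("blue",(105,150,60),(125,255,255),(349,224),(318,223)),("yel",(22,120,90),(32,255,255),(340,189),(351,229))):
    a,na,_=blob(t["img"],lo,hi,pt,16);b,nb,_=blob(s["img"],lo,hi,ps,14)
    B[n]=onz(t,a,.196);print(n,na,nb,B[n],onz(s,b,.196),*tri(t,a,s,b))
u=B["red"]-B["yel"];print("row deg",np.degrees(np.arctan2(u[1],u[0])),np.linalg.norm(u))
a,na,m=blob(t["img"],(0,0,0),(180,255,45),(398,213),20);print("lev",a,na,onz(t,a,.162),cv2.minAreaRect(cv2.findNonZero(m)))
a,na,m=blob(s["img"],(0,0,0),(180,255,60),(306,270),20);print("lev",a,na,onz(s,a,.155))
for n,p,z in(("mugtop",(284,141),.09),("jartop",(443,150),.1),("tumtop",(474,260),.1)):print(n,onz(t,p,z))
E
```

```text
red 246 174 [ 0.5286 -0.068   0.196 ] [ 0.5334 -0.0724  0.196 ] [ 0.5293 -0.0679  0.1913] 0.0013782147085993183
blue 251 187 [ 0.5762 -0.0533  0.196 ] [ 0.5812 -0.0584  0.196 ] [ 0.5772 -0.0531  0.1908] 0.0012071920256992523
yel 245 199 [ 0.6237 -0.0388  0.196 ] [ 0.6277 -0.0426  0.196 ] [ 0.6249 -0.0384  0.1919] 0.0012676091390023136
row deg -162.89055799923662 0.09950513233069545
lev [395.5595 212.6607] 504 [ 0.5965 -0.1197  0.162 ] ((395.3585205078125, 212.7547149658203), (29.395156860351562, 17.582151412963867), 74.05460357666016)
lev [305.9264 271.09  ] 489 [ 0.5995 -0.1188  0.155 ]
mugtop [0.7175 0.0509 0.09  ]
jartop [ 0.7043 -0.1999  0.1   ]
tumtop [ 0.5336 -0.248   0.1   ]
```

```bash
python3 -m creep '[[[0,0,1,0,0],[2,2.2,1,0,0],[3.2,3.6,1,0,0],[4.4,4.9,1,0,0],[5.6,6.3,1,0,0],[6.8,7.6,1,0,0],[8,9,1,0,0],[9.2,10.3,1,0,0],[10.4,11.7,1,0,0],[11.6,13,1,0,0],[12.8,14.4,1,0,0],[13.6,15.3,1,0,0],[14,15.7,1,0,0],[14.15,15.9,1,0,0],[14.15,15.9,1,0,0],[14.15,15.9,1,0,0],[14.15,15.9,1,0,0]]]' 20; python3 - <<'E'
from h import *
t=manip.camera("scene");cv2.imwrite("pics/s1.png",t["img"][:,:,::-1])
cv2.imwrite("pics/w1.png",manip.camera("wrist")["img"][:,:,::-1])
E
```

```text
time_s: 1.9
tool_pos: [0.5982, -0.1246, 0.2781]
eef_rot: [3.11, 0.44, -0.002]
ft_force: [0.3, -0.8, -0.5]
opening: -0.0002
grip_force: 0.0
```

View pics/s1.png

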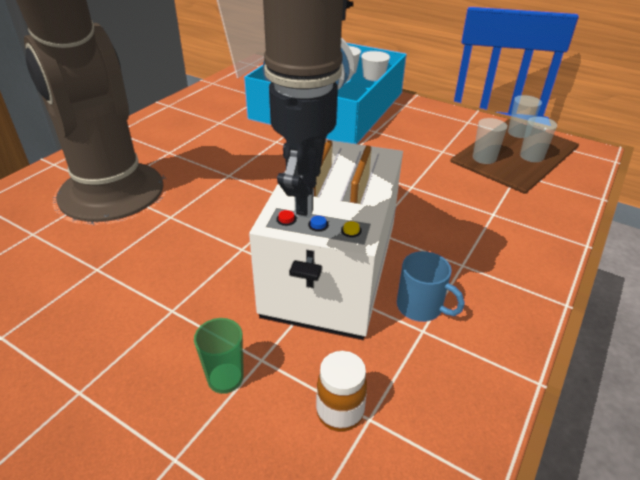

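View pics/w1.png

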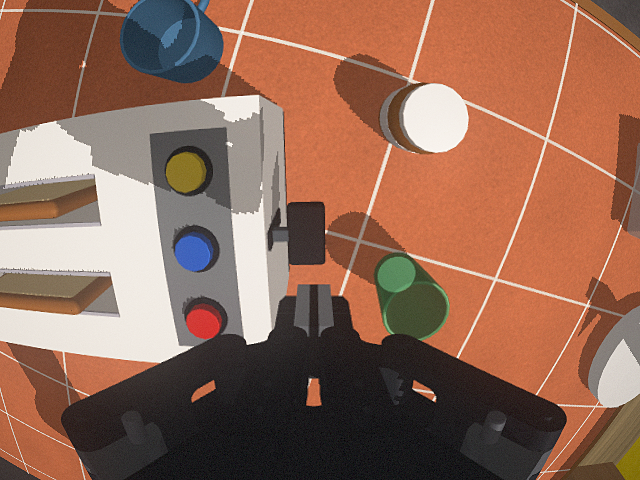

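The wrist view shows the lever (306,233) straight ahead of the closed fingers (313,290), with the jar and tumbler clear to the side. I'll go down now.

```bash
python3 -m creep '[[[0,0,-1,0,0],[0,0,-2,0,0],[0,0,-2.6,0,0],[0,0,-2.9,0,0],[0,0,-3.1,0,0],[0,0,-3.3,0,0],[0,0,-3.5,0,0],[0,0,-3.5,0,0]]]'; python3 -m creep '[[[0,0,-0.15,0,0],[0,0,-0.3,0,0],[0,0,-0.45,0,0],[0,0,-0.55,0,0],[0,0,-0.65,0,0],[0,0,-0.65,0,0]]]'
```

```text
time_s: 2.8
tool_pos: [0.599, -0.1234, 0.1733]
eef_rot: [3.11, 0.442, 0.001]
ft_force: [-0.6, -0.4, 0.8]
opening: -0.0
grip_force: 0.0
time_s: 3.4
tool_pos: [0.5996, -0.1233, 0.1564]
eef_rot: [3.109, 0.442, 0.003]
ft_force: [-6.3, -0.6, 21.2]
opening: 0.0001
grip_force: 0.1
```

```bash
python3 - <<'E'
from h import *
s=manip.camera("scene")["img"];w=manip.camera("wrist")["img"]
a=cv2.resize(s[140:340,220:420],(400,400),interpolation=2);b=cv2.resize(w[100:340,120:360],(400,400),interpolation=2)
cv2.imwrite("pics/c2.png",np.hstack([a,b])[:,:,::-1]);print(manip.get_obs()["ft_force"])
E
```

```text
[-4.93321088 -0.30538152 19.99440277]
```

View pics/c2.png

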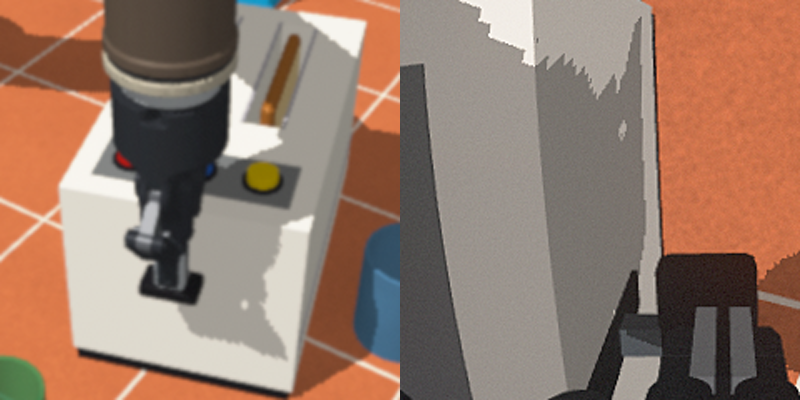

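The crop shows the fingertips resting on the lever tab (170,285 in the crop), but 20 N is more than the expected 3 N. I'll measure the tab's drop from its lower edge to see whether it's at the stop.

```bash
python3 - <<'E'
from h import *
s=manip.camera("scene");i0=cv2.imread("pics/scene0.png")[:,:,::-1];i1=s["img"]
def low(i):
    m=i.max(2)<55
    return {c:[r for r in range(262,305) if m[r,c]][-1:] for c in range(288,324,2)}
print(low(i0));print(low(i1))
R,t=np.array(s["R"]),np.array(s["t"])
X=np.array([.577,-.053,0]);ya=np.array([-.294,.956,0]);xa=np.array([.956,.294,0])
for c in(0,.005,.025,.03,.035):
  for dx in(-.022,.022):
    p=X+ya*(-.083)+xa*dx+[0,0,.165-c];q=R@p+t;print(c,dx,s["fx"]*q[0]/q[2]+s["cx"],s["fy"]*q[1]/q[2]+s["cy"])
E
```

```text
{288: [], 290: [273], 292: [274], 294: [275], 296: [275], 298: [276], 300: [276], 302: [276], 304: [277], 306: [278], 308: [285], 310: [286], 312: [286], 314: [279], 316: [279], 318: [276], 320: [271], 322: []}
{288: [265], 290: [267], 292: [286], 294: [286], 296: [287], 298: [287], 300: [287], 302: [288], 304: [288], 306: [289], 308: [289], 310: [290], 312: [290], 314: [291], 316: [291], 318: [288], 320: [282], 322: []}
0 -0.022 286.7959325903436 269.10656329930003
0 0.022 316.9925783343336 274.99618087483896
0.005 -0.022 286.8852767411652 271.68438132249094
0.005 0.022 316.9496883583999 277.57751658335997
0.025 -0.022 287.23499085571575 281.77457009436677
0.025 0.022 316.7818482359839 287.67898416134983
0.03 -0.022 287.32055283899706 284.2432624550233
0.03 0.022 316.7407940593635 290.1498321808942
0.035 -0.022 287.40538725061595 286.6909624247132
0.035 0.022 316.70009287779976 292.59943517232284
```

The lever has dropped about 24 mm, so it isn't at its stop. The finger axis points at the toaster, so the inner finger knuckle is probably resting on the top edge. I'll lift, turn the hand 90° so the knuckles lie parallel to the end face, and push again.

```bash
python3 -m creep '[[[0,0,1,0,0],[0,0,2,0,0],[0,0,2.5,0,0],[0,0,2.5,-1,0],[0,0,2.5,-2,0],[0,0,2.5,-3,0],[0,0,2.5,-4,0],[0,0,2.5,-5,0],[0,0,2.5,-6,0],[0,0,2.5,-7,0],[0,0,2.5,-8,0],[0,0,2.5,-9,0],[0,0,2.5,-10,0],[0,0,2.5,-11,0],[0,0,2.5,-11.15,0],[0,0,2.5,-11.15,0],[0,0,2.5,-11.15,0]]]'
python3 -m creep '[[[0,0,-1,0,0],[0,0,-1.8,0,0],[0,0,-2.1,0,0],[0,0,-2.3,0,0],[0,0,-2.45,0,0],[0,0,-2.55,0,0],[0,0,-2.55,0,0]]]'
```

```text
time_s: 5.25
tool_pos: [0.5988, -0.1231, 0.2284]
eef_rot: [2.528, -1.864, -0.001]
ft_force: [-0.4, 1.0, -0.6]
opening: -0.0003
grip_force: 0.0
time_s: 5.95
tool_pos: [0.5993, -0.1233, 0.1528]
eef_rot: [-2.525, 1.868, -0.001]
ft_force: [-0.8, -0.0, -0.3]
opening: 0.0002
grip_force: 0.0
```

```bash
python3 -m creep '[[[0,0,-0.1,0,0],[0,0,-0.2,0,0],[0,0,-0.3,0,0],[0,0,-0.3,0,0],[0,0,-0.3,0,0]]]'; python3 -c "
from h import *
i1=manip.camera('scene')['img'];m=i1.max(2)<55
print({c:[r for r in range(262,305) if m[r,c]][-1:] for c in range(288,324,2)})"
```

```text
time_s: 6.45
tool_pos: [0.5996, -0.1233, 0.1468]
eef_rot: [-2.524, 1.868, -0.004]
ft_force: [-8.5, 1.9, 25.8]
opening: 0.0004
grip_force: 12.8
{288: [262], 290: [262], 292: [290], 294: [291], 296: [291], 298: [292], 300: [292], 302: [292], 304: [293], 306: [293], 308: [294], 310: [294], 312: [295], 314: [295], 316: [295], 318: [292], 320: [286], 322: [270]}
```

The lever has now dropped about 33 mm and sits firmly at its stop (tip z about 0.130). Next I'll lift and move over the blue button.

```bash
python3 -m creep '[[[0,0,1,0,0],[0,0,2.2,0,0],[0,0,3.2,0,0],[0,0,3.4,0,0],[-0.3,0.9,3.4,0,0],[-0.6,1.8,3.4,0,0],[-0.75,2.33,3.4,0,0],[-0.75,2.33,3.2,0,0],[-0.75,2.33,3.2,0,0],[-0.75,2.33,3.2,0,0]]]'; python3 - <<'E'
from h import *
s=manip.camera("scene")["img"];w=manip.camera("wrist")["img"]
a=cv2.resize(s[140:340,220:420],(400,400),interpolation=2);b=cv2.resize(w[80:480,120:520],(400,400),interpolation=2)
cv2.imwrite("pics/c3.png",np.hstack([a,b])[:,:,::-1])
E
```

```text
time_s: 7.5
tool_pos: [0.5763, -0.0546, 0.2386]
eef_rot: [2.523, -1.87, -0.001]
ft_force: [-0.5, 0.1, -0.7]
opening: 0.0
grip_force: 0.0
```

View pics/c3.png

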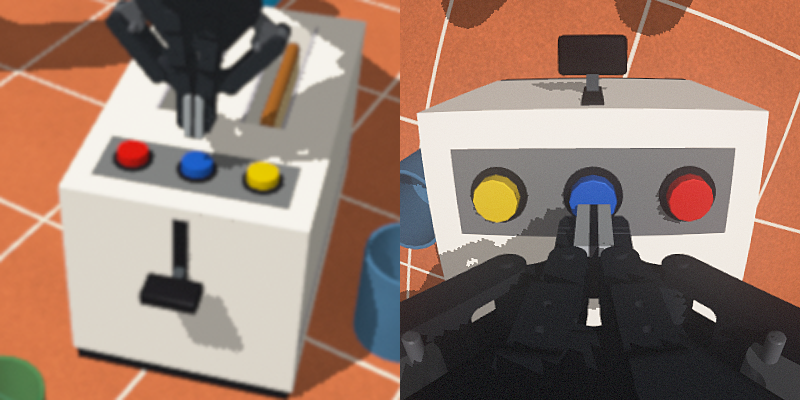

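The lever is down, and the closed fingers are centred over the blue button (crop 593,195).

```bash
python3 -m creep '[[[0,0,-0.4,0,0],[0,0,-0.7,0,0],[0,0,-0.8,0,0],[0,0,-0.8,0,0]]]'; python3 -m creep '[[[0,0,-0.07,0,0],[0,0,-0.14,0,0],[0,0,-0.2,0,0],[0,0,-0.2,0,0],[0,0,-0.2,0,0]]]'
```

```text
time_s: 8.0
tool_pos: [0.5759, -0.0534, 0.2143]
eef_rot: [2.525, -1.868, -0.002]
ft_force: [-0.4, 0.6, -0.7]
opening: -0.0002
grip_force: 0.0
time_s: 8.5
tool_pos: [0.5766, -0.0533, 0.2097]
eef_rot: [-2.525, 1.868, -0.001]
ft_force: [-1.2, -0.4, 2.6]
opening: -0.0001
grip_force: 1.8
```

```bash
python3 -m creep '[[[0,0,-0.04,0,0],[0,0,-0.08,0,0],[0,0,-0.1,0,0],[0,0,-0.1,0,0]]]';python3 -m creep '[[[0,0,-0.03,0,0],[0,0,-0.05,0,0],[0,0,-0.05,0,0]]]'
```

```text
time_s: 8.9
tool_pos: [0.5767, -0.0533, 0.2071]
eef_rot: [-2.525, 1.868, -0.001]
ft_force: [-2.8, -0.5, 9.7]
opening: -0.0
grip_force: 4.6
time_s: 9.2
tool_pos: [0.5767, -0.0533, 0.207]
eef_rot: [-2.524, 1.868, -0.002]
ft_force: [-5.3, 0.5, 19.1]
opening: -0.0
grip_force: 9.6
```

The button is fully in: the tip stopped at TCP z 0.207 and the force rose above the 5 N needed, to 19 N. Now I'll withdraw.

```bash
python3 -m creep '[[[0,0,0.2,0,0],[0,0,0.8,0,0],[0,0,2,0,0],[0,0,3,0,0],[0,0,4,0,0],[-0.5,-1,4,0,0],[-1.5,-2,4,0,0],[-2.5,-3,4,0,0],[-3.5,-4,4,0,0],[-4.5,-5,4,0,0],[-5.5,-6,4,0,0],[-6.5,-7,4,0,0],[-6.5,-7,4,0,0],[-6.5,-7,4,0,0]]]'; python3 - <<'E'
from h import *
s=manip.camera("scene")["img"];cv2.imwrite("pics/s4.png",s[:,:,::-1])
E
```

```text
time_s: 10.6
tool_pos: [0.3809, -0.2636, 0.3246]
eef_rot: [-2.523, 1.871, 0.0]
ft_force: [0.5, 1.3, -0.9]
opening: 0.0003
grip_force: 0.0
```

View pics/s4.png

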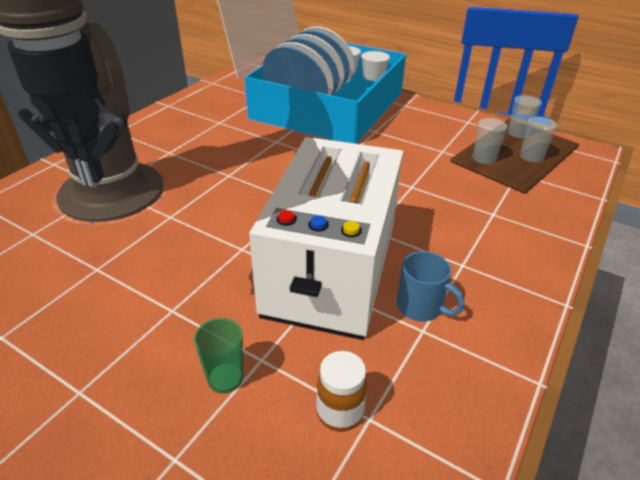

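The lever is down at (306,287), the bread is lowered, the buttons are up, the bystanders haven't moved and the hand is clear.

```bash
python3 -c "
from cell import manip;print(manip.job_done())"
```

```text
the job is handed in; nothing more can be done
None
```

I pushed the lever down to its stop, pressed the blue defrost button fully in (19 N at most) and released it, then withdrew the hand and handed the job in; the last picture shows the lever down, all buttons up and the mug, jar and tumbler in place, but the hand-in gave no verdict.

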